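# Re-set a finds-lab thickness gauge from the open side

## Task

The pottery sherd standing in the thickness gauge is nipped too hard, and the gauge's crank wheel has slack. Wind it back (anticlockwise from above) until the foot stands well clear of the sherd, by 7 mm or more, then wind it in again (clockwise) through the slack until you feel the foot just take hold of the sherd against the anvil, a light nip of about 7 N on the sherd, not a squeeze. Finish on the winding-in movement so that no slack is left on that side, let go of the handle, and leave the sherd and the things around the gauge as they are.

Things in the scene. Friction and masses are not known exactly. Their poses are not given: they have to be found in the camera images.
- gauge: thickness gauge fixed to the table: aluminium base plate 270 x 90 x 18 mm. Origin: centre of its underside; x runs along the plate from the wheel end to the anvil end, z up. A grey gear housing (62 x 66 mm, top 52 mm above the table) at x = -93 mm carries the crank wheel with its upright handle. A jaw block slides along x and carries the foot. The rest is below 60 mm
- anvil (a point): centre of the working face of the fixed steel anvil (20 x 70 x 40 mm) at the gauge's far end, at x = +83 mm, 40 mm above the table; the face looks to the gauge's -x. The sherd stands on the base plate, 18 mm above the table, against it
- handle (a point): upright round black handle pin of the crank wheel, 12 mm thick, 32 mm off the wheel's axis, from 66 to 109 mm above the table; this point is on the pin's axis, 90 mm above the table (TCP height). The wheel under it is 82 mm across, 57 to 66 mm above the table. Clockwise from above drives jaw and foot to the anvil, anticlockwise away, 12 mm per radian of the screw
- screw (a point): the wheel's upright axis, 55 mm above the table (axes as the gauge's). The screw has a steady friction of 0.28 N m, some 6 to 9 N at the handle, either way; it also holds it where it is left; the slack turns almost freely. Each newton of nip adds 0.012 N m (about 0.35 N at the handle) winding in. From the start the jaw has about 23 mm of travel back and 8 mm forward to its stops
- crank (a joint): slack (backlash): the wheel's angle relative to the screw, rad, from -0.15 (wheel bears on the screw in the anticlockwise, opening direction) to +0.15 (bears in the clockwise, closing direction: slack taken up for winding in). It starts anywhere between
- foot: the foot: sprung steel plunger 11 mm thick with a round rubber tip (8 mm radius), sticking out of the jaw towards the sherd, 40 mm above the table on the gauge's centre line. Origin: foremost point of the tip; axes as the gauge's. Its spring (10 N per mm) gives up to 10 mm into the jaw; at the start it is pressed in by 1 to 2.5 mm
- sherd: curved terracotta pot sherd standing on its broken edge: about 74 mm wide, 40 mm high, in the middle 20 to 24 mm thick with an uneven taper, so that the touching point must be felt. Origin: bottom of the middle of its outer face, which lies against the anvil; -x faces the foot. 0.09 to 0.19 kg. It must stay standing there; more than 26 N crushes it
- tile_a: a flat terracotta fragment about 50 mm long, 12 mm thick, lying beside the gauge; a bystander, to be left alone
- tile_b: a flat terracotta fragment about 60 mm long, 14 mm thick, lying beside the gauge near its anvil end; a bystander, to be left alone
- scale_bar: white plastic scale bar 100 x 20 x 6 mm lying beside the gauge; a bystander, to be left alone
- brush: hand brush lying on the table to the robot's right; a bystander, to be left alone
Not all that is in view belongs to the job. Leave any yellow look-alike of the sherd alone.

How it is judged:
By the outcome, as a careful person would: the job done as asked, in the order asked, and still so for the second after the job is handed in, with the robot touching nothing.
It also fails if it takes over 67 s, if anything falls off the work surface, if the arm or the gripper's body presses on something with over 40 N, if the wrist force passes 120 N, or if a joint passes its speed limit or range.

## Robot

A 6-joint arm with a two-finger parallel gripper is mounted at the origin on the work surface. World frame = base frame: x ahead of the robot, y to its left, z up, the work surface at z = 0. Lengths are in m, angles in rad, forces in N, time in s.
With the tool pointing down it reaches from about 0.35 to 0.775 m from the base axis. Payload 7.3 kg.
Tool frame: the origin (TCP) lies between the finger pads, 19 mm behind the fingertips; this is the grasp point; z points along the fingers, y is the line along which they close (so a half turn about z gives the same grasp; the last joint's range is limited). The gripper opens to 92 mm and grips with 3 to 60 N. Pads are 19 mm wide; open, the fingers measure 130 mm over their backs; the gripper's body (75 mm by 190 mm) begins 47 mm behind the grasp point.
Start: joints at [-1.328, 0.342, 1.524, -0, 1.275, -0.146], TCP at [0.199, -0.486, 0.246] pointing down, gripper open.
Joint ranges: [-2.53, 2.53], [-0.77, 2.02], [0.04, 2.7], [-1, 4.14], [0.28, 2.66], [-3.11, 3.11]. Speed limits (rad/s): [2.57, 2.57, 3.14, 3.14, 3.14, 3.14].

## Interface

Orientations are given as a rotation vector (axis times angle).
In Python, from workcell import telemetry, get_image, calibration, job gives the robot as it stands.
- The arm moves only by the tool send_rows, never from a script. Its argument "plan" is one flat list of numbers, 5 for each row, row after row: the opening, from 0 (shut) to 1 (fully open), then the shift along the tool's x, y, z in units of 40 mm (1.0 is 40 mm), then the turn about the tool's z in units of 5 degrees (1.0 is 5 degrees). In form: [gripper, tx, ty, tz, turn, gripper, tx, ty, tz, turn, ...]. A call has 1 to 5 rows; each row shifts and turns the commanded pose from where the row before left it, along the tool's axes as they then stand; what a row does not reach is not made up. A row lasts 1/8 s, in which the tool goes at most 62.5 mm and 10.7 degrees, less where a joint would pass 70% of its speed; a pose out of reach is approached as far as the arm can. A call is refused whole if a number of a shift passes 1 or a number of a turn 1, either way. A call with a gripper value outside its range is refused whole. The fingers move at their own pace and stop on an object; "grip_force" is the grip in N (left out, the last holds). Time passes only in rows, so rows that do not move let the fingers close. It gives the time, the measured TCP pose, the force, the opening and the grip force at its end, in the units of the state.
- telemetry.get_state(): the state, without advancing time (a new reading comes with each control period).
- get_image(name): name is "scene" or "top" or "wrist"; returns the picture (400x640x3 uint8, red, green, blue); there is no depth.
- calibration(name): a dict with "fx", "fy", "cx", "cy" (pixels), "eye" and "attitude" of the camera in the world; the wrist camera has in their place "T_tool_cam" (4x4, takes a point from camera to tool coordinates, whose origin is the TCP and whose axes are the flange's). Camera axes: x right, y up, looking along -z (the intrinsics and any distortion apply to the point x, -y, -z); pixel columns grow to the right and rows downward; lengths in m; the calibration is good to about 2 mm. A picture is of the moment at which its call begins: read the wrist's pose just before it. calibration takes no time and is no camera call.
- job.finish_job(): hands the job in; it is judged then, once.
The state is a dict: "clock": time; "qpos": joint angles; "qd": joint speeds; "joint_efforts": joint torques, N m; "tool_pos": TCP position; "orientation": TCP orientation; "force": force on the tool from outside, world axes, zero at the start; "wrist_torque": the same for the moment, N m; "gripper_width": opening from 0.0 (shut) to 1.0 (fully open); "grasp_force": force on a finger pad.
Only numpy, scipy, OpenCV 4.12 (cv2) and the standard library are available. Lean on these libraries where they do the work, as an engineer would, in place of code of your own. Each camera call takes 0.05 s, during which the arm holds its last target. There are 200 camera calls.

## Working session

There is one attempt and no reset: what is moved stays moved. The work goes in short steps, Python scripts to look and compute and a tool call to move; the robot and the scene stay as the last step left them, time stands still between calls to the robot, and variables do not carry over. Pictures are saved under pics/ and viewed, at most 10 in all, crops included, and the job is handed in when it is done.

Besides the shell and the picture viewer there is one more tool, called after "Emit:" as name(argument=value, ...) on one line, values as JSON. send_rows: Moves the arm, as the interface text tells. Its arguments: {"type":"object","properties":{"plan":{"type":"array"},"grip_force":{"type":"number"}},"required":["plan"]}

```bash
mkdir -p pics; ls; python3 - <<'E'
from workcell import telemetry,get_image,calibration
import cv2
print(telemetry.get_state())
for n in("top","scene"):
    cv2.imwrite(f"pics/{n}0.png",get_image(n)[:,:,::-1]); print(n,calibration(n))
print(calibration("wrist"))
E
```

```text
pics
{'clock': 0.0, 'qpos': array([-1.32800106e+00,  3.42729066e-01,  1.52499239e+00, -4.84378369e-06,
        1.27540475e+00, -1.45977777e-01]), 'qd': array([-9.43113991e-04,  1.33264428e-03,  1.62142676e-03, -8.52359892e-05,
        1.15559655e-04,  2.76657992e-04]), 'joint_efforts': array([-4.34289575e-05, -4.31241953e+01, -2.44223785e+01,  7.17279408e-02,
        5.58560807e-02, -1.12751393e-04]), 'tool_pos': array([ 0.19894327, -0.48544684,  0.24485025]), 'orientation': array([-3.08092191e+00, -6.06550975e-01,  1.23774192e-04]), 'force': array([-0.07946684, -0.00895781,  0.62592533]), 'wrist_torque': array([ 0.0339818 , -0.01760281, -0.01164425]), 'grasp_force': 0.0, 'gripper_width': 1.0004069912769447}
top {'fx': 366.7951214203498, 'fy': 366.7951214203498, 'cx': 321.9491982559345, 'cy': 199.92881022010872, 'eye': array([ 0.36347651, -0.03163312,  0.96569229]), 'attitude': array([ 0.1172077 , -0.17124439, -1.58136843])}
scene {'fx': 494.79336232533495, 'fy': 494.79336232533495, 'cx': 316.9299755729465, 'cy': 197.92384927330093, 'eye': array([1.58153418, 0.46292254, 0.96943494]), 'attitude': array([0.60274463, 0.94133436, 1.86193199])}
{'fx': 335.8944290227708, 'fy': 335.8944290227708, 'cx': 320.40115512191977, 'cy': 200.03298417282875, 'T_tool_cam': array([[ 4.75463289e-04,  9.64105348e-01,  2.65519590e-01,
         6.87588326e-02],
       [ 9.99999875e-01, -4.17169030e-04, -2.75943244e-04,
         3.86480189e-04],
       [-1.55271807e-04,  2.65519688e-01, -9.64105425e-01,
        -1.38950410e-01],
       [ 0.00000000e+00,  0.00000000e+00,  0.00000000e+00,
         1.00000000e+00]])}
```

View pics/top0.png

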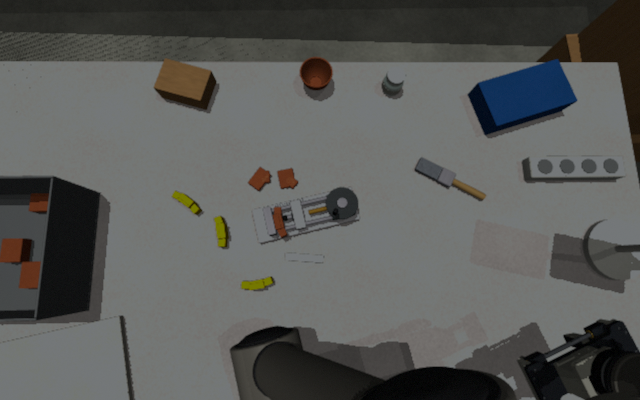

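View pics/scene0.png

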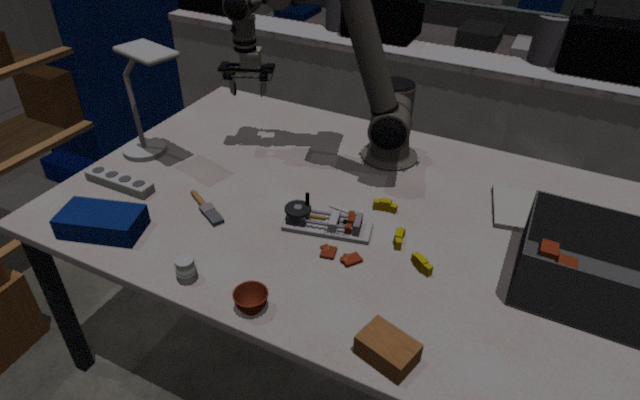

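The top view shows the gauge at about (305,215): wheel (342,204), anvil (265,222), and the terracotta sherd at (280,221). The yellow look-alikes are at (187,202), (221,231) and (257,284). The sherd in the gauge is the one meant, because it is terracotta and stands against the anvil. I'll confirm that with a crop.

```bash
cat > h.py <<'E'
import numpy as np,cv2
from scipy.spatial.transform import Rotation as R
from workcell import telemetry,get_image,calibration
def cam(n,st=None):
    c=calibration(n)
    if n=="wrist":
        T=np.eye(4);T[:3,:3]=R.from_rotvec(st["orientation"]).as_matrix();T[:3,3]=st["tool_pos"]
        T=T@c["T_tool_cam"];return c,T[:3,:3],T[:3,3]
    return c,R.from_rotvec(c["attitude"]).as_matrix(),c["eye"]
def ray(n,uv,z,st=None):
    c,M,e=cam(n,st);d=M@np.array([(uv[0]-c["cx"])/c["fx"],-(uv[1]-c["cy"])/c["fy"],-1]);return e+d*(z-e[2])/d[2]
def proj(n,p,st=None):
    c,M,e=cam(n,st);q=M.T@(np.array(p)-e);return c["cx"]-c["fx"]*q[0]/q[2],c["cy"]+c["fy"]*q[1]/q[2]
E
python3 - <<'E'
from h import *
print(calibration("top").keys())
im=cv2.imread("pics/top0.png")[170:270,235:375]
cv2.imwrite("pics/c1.png",cv2.convertScaleAbs(cv2.resize(im,None,fx=5.5,fy=5.5,interpolation=cv2.INTER_CUBIC),alpha=1.5))
E
```

```text
dict_keys(['fx', 'fy', 'cx', 'cy', 'eye', 'attitude'])
```

View pics/c1.png

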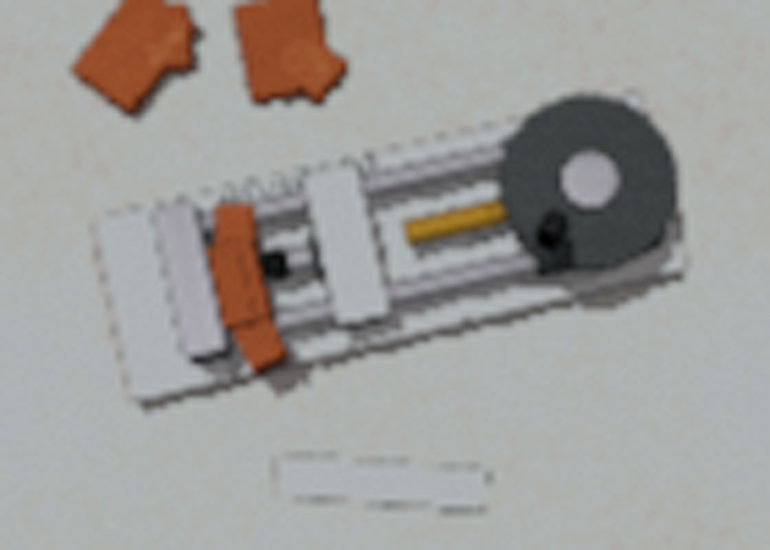

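The crop confirms it: the terracotta sherd is at (278,222) between the anvil (270,220) and the foot (285,218). The wheel hub is at (342.3,202.7) and the handle top at (335.5,211.5).

```bash
python3 - <<'E'
from h import *
f=lambda x,y:(235+x/5.5,170+y/5.5)
hub=ray("top",f(588,182),.066);
print("hub",hub, "hnd",ray("top",f(555,225),.109),ray("top",f(548,262),.066))
c=[ray("top",f(*p),.018)[:2] for p in((95,213),(145,403),(687,275),(637,95))]
print(c)
a=c[0]+c[1]-c[2]-c[3];print("yaw",np.arctan2(a[1],a[0]),np.linalg.norm(a)/2,"ctr",np.mean(c,axis=0))
E
```

```text
hub [ 0.52141803 -0.11389552  0.066     ] hnd [ 0.49526824 -0.09519475  0.109     ] [ 0.48507744 -0.09479654  0.066     ]
[array([0.5179574 , 0.11584028]), array([0.42810644, 0.09128974]), array([ 0.48440807, -0.1641222 ]), array([ 0.57214674, -0.14319375])]
yaw 1.7823589875486958 0.26308882035099135 ctr [ 0.50065466 -0.02504648]
```

Emit:
send_rows(plan=[0.6, 0.96, -0.565, 0.1, 0, 0.6, 0.96, -0.565, 0.1, 0, 0.6, 0.96, -0.565, 0.1, 0, 0.6, 0.96, -0.565, 0.1, 0, 0.6, 0.96, -0.565, 0.1, 0], grip_force=20)

```text
clock: 0.72
tool_pos: [0.3345, -0.3071, 0.2252]
orientation: [-3.082, -0.607, 0.0]
force: [0.4, -0.6, -0.2]
gripper_width: 0.602
grasp_force: 0.0
```

Emit:
send_rows(plan=[0.6, 0.96, -0.565, 0.1, 0, 0.6, 0.96, -0.565, 0.1, 0, 0.6, 0.96, -0.565, 0.1, 0, 0.6, 0.96, -0.565, 0.1, 0, 0.6, 0.96, -0.565, 0.1, 0])

```text
clock: 1.35
tool_pos: [0.4693, -0.1298, 0.2052]
orientation: [-3.082, -0.607, 0.001]
force: [0.5, -0.7, -0.7]
gripper_width: 0.606
grasp_force: 0.0
```

Emit:
send_rows(plan=[0.6, 0.96, -0.565, 0.1, 0, 0.6, 0, 0, 0, 1, 0.6, 0, 0, 0, 1, 0.6, 0, 0, 0, 1, 0.6, 0, 0, 0, 1])

```text
clock: 1.98
tool_pos: [0.4954, -0.0955, 0.2011]
orientation: [-3.141, -0.058, 0.001]
force: [-0.4, 0.5, 0.2]
gripper_width: 0.598
grasp_force: 0.0
```

Emit:
send_rows(plan=[0.6, 0, 0, 0, 1, 0.6, 0, 0, 0, 1, 0.6, 0, 0, 0, 1, 0.6, 0, 0, 0, 1, 0.6, 0, 0, 0, 1])

```text
clock: 2.6
tool_pos: [0.4954, -0.0956, 0.2011]
orientation: [-3.079, 0.623, 0.001]
force: [-0.2, -0.9, -0.1]
gripper_width: 0.595
grasp_force: 0.0
```

Emit:
send_rows(plan=[0.6, 0, 0, 0, 1, 0.6, 0, 0, 0, 1, 0.6, 0, 0, 0, 0.6, 0.6, 0, 0, 0, 0, 0.6, 0, 0, 0, 0])

```text
clock: 3.22
tool_pos: [0.4956, -0.0956, 0.2013]
orientation: [2.991, -0.962, -0.001]
force: [-0.5, 1.2, 0.2]
gripper_width: 0.597
grasp_force: 0.0
```

```bash
python3 - <<'E'
from h import *
st=telemetry.get_state();im=get_image("wrist")[:,:,::-1]
print(st["clock"],st["tool_pos"],st["orientation"],st["qpos"],st["force"])
M=R.from_rotvec(st["orientation"]).as_matrix();print("xyaw",np.degrees(np.arctan2(M[1,0],M[0,0])),M[:,2])
print("pred hub,handle",proj("wrist",(.5214,-.1139,.066),st),proj("wrist",(.4953,-.0952,.109),st))
cv2.imwrite("pics/w1.png",cv2.convertScaleAbs(im,alpha=1.4))
E
```

```text
3.225 [ 0.4955603  -0.09562421  0.20132978] [ 2.99059904e+00 -9.62101917e-01 -6.22636295e-04] [-3.42545369e-01  3.46759042e-01  1.64744463e+00 -6.26716463e-05
  1.14778378e+00  1.85078112e+00] [-0.45221909  1.16765433  0.24263697]
xyaw -35.666878095801884 [-3.91052100e-04  7.87780405e-05 -9.99999920e-01]
pred hub,handle (np.float64(317.09215558800344), np.float64(156.55380604306768)) (np.float64(316.70167262922985), np.float64(209.50505272791943))
```

View pics/w1.png

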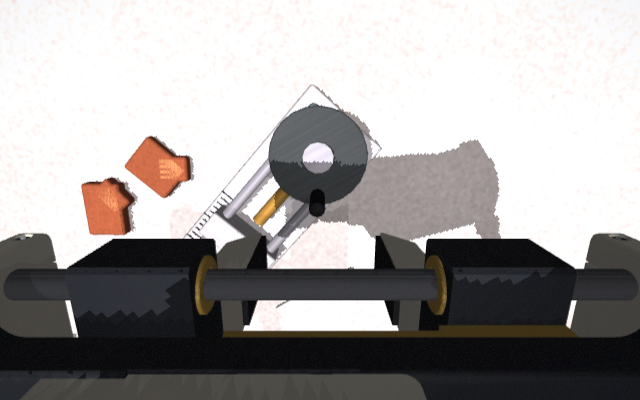

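The wrist view puts the hub at (318,157) and the handle top at (317,209), within 1 px of the prediction. I'll descend and close on the pin.

Emit:
send_rows(plan=[0.5, 0, 0, 0.9, 0, 0.4, 0, 0, 0.9, 0, 0.3, 0, 0, 0.9, 0, 0.3, 0, 0, 0, 0, 0.2, 0, 0, 0, 0], grip_force=20)

```text
clock: 3.9
tool_pos: [0.4964, -0.0959, 0.0946]
orientation: [2.99, -0.963, 0.003]
force: [0.6, -0.1, 0.3]
gripper_width: 0.235
grasp_force: 0.0
```

Emit:
send_rows(plan=[0.1, 0, 0, 0, 0, 0, 0, 0, 0, 0, 0, 0, 0, 0, 0, 0, 0, 0, 0, 0, 0, 0, 0, 0, 0])

```text
clock: 4.53
tool_pos: [0.4965, -0.0959, 0.0948]
orientation: [2.99, -0.963, 0.004]
force: [-0.2, 1.5, 7.2]
gripper_width: 0.127
grasp_force: 20.0
```

```bash
python3 - <<'E'
from h import *
st=telemetry.get_state()
print(st)
E
```

```text
{'clock': 4.525, 'qpos': array([-3.42435461e-01,  4.83501616e-01,  1.77531355e+00,  2.18525042e-05,
        8.79996558e-01,  1.85177129e+00]), 'qd': array([-7.00335116e-05,  4.70761273e-04, -1.88870528e-04,  1.01494937e-03,
       -1.51516585e-04,  1.16296441e-04]), 'joint_efforts': array([-3.87861533e-01, -4.09447145e+01, -1.70994025e+01, -1.22097703e-01,
       -2.61633676e-01,  1.06598294e-02]), 'tool_pos': array([ 0.49650371, -0.09587879,  0.09482519]), 'orientation': array([ 2.9901307 , -0.96346912,  0.00436693]), 'force': array([-0.15553418,  1.52513334,  7.17234247]), 'wrist_torque': array([0.20706256, 0.01990718, 0.00879934]), 'grasp_force': 20.000696182250977, 'gripper_width': 0.12652463263856545}
```

Emit:
send_rows(plan=[0, 0.003, 0.069, 0, -1, 0, 0.003, 0.069, 0, -1, 0, 0.003, 0.069, 0, -1, 0, 0.003, 0.069, 0, -1, 0, 0.003, 0.069, 0, -1])

```text
clock: 5.15
tool_pos: [0.4919, -0.108, 0.0948]
orientation: [-3.128, 0.29, -0.007]
force: [2.7, 4.1, 4.1]
gripper_width: 0.126
grasp_force: 20.0
```

```bash
cat > s.py <<'E'
from h import *
def show():
    # average several noisy readings (each picture call lets 0.05 s pass)
    S=[]
    for i in range(5):
        get_image("wrist");S.append(telemetry.get_state())
    st=S[-1];M=R.from_rotvec(st["orientation"]).as_matrix()
    av=lambda k:np.mean([s[k] for s in S],axis=0)
    p=av("tool_pos")-[.5214,-.1139,0]
    print("t",st["clock"],"r %.4f ang %.2f z %.4f"%(np.hypot(*p[:2]),np.degrees(np.arctan2(p[1],p[0]))%360,p[2]),
      "xyaw %.2f"%np.degrees(np.arctan2(M[1,0],M[0,0])),"F_tool",(M.T@av("force")).round(2),"sd",np.std([s["force"] for s in S],axis=0).round(2),"T_tool",(M.T@av("wrist_torque")).round(3),"j1 %.2f"%av("joint_efforts")[0],"w %.3f"%st["gripper_width"])
show()
E
python3 s.py
```

```text
t 5.4 r 0.0301 ang 169.32 z 0.0947 xyaw -10.84 F_tool [ 2.82 -3.25 -5.69] sd [0.14 0.39 0.89] T_tool [0.704 0.488 0.02 ] j1 -1.70 w 0.123
```

Emit:
send_rows(plan=[0, 0.003, 0.069, 0, -1, 0, 0.003, 0.069, 0, -1, 0, 0.003, 0.069, 0, -1, 0, 0.003, 0.069, 0, -1, 0, 0.003, 0.069, 0, -1])

```text
clock: 6.02
tool_pos: [0.4926, -0.1215, 0.0947]
orientation: [3.117, 0.391, 0.008]
force: [5.7, 6.0, 4.3]
gripper_width: 0.126
grasp_force: 20.0
```

```bash
python3 s.py
```

```text
t 6.275 r 0.0297 ang 195.44 z 0.0947 xyaw 14.15 F_tool [ 6.57 -3.1  -4.59] sd [0.36 0.36 0.34] T_tool [0.592 1.22  0.073] j1 -2.75 w 0.122
```

Emit:
send_rows(plan=[0, 0.003, 0.069, 0, -1, 0, 0.003, 0.069, 0, -1, 0, 0.003, 0.069, 0, -1, 0, 0.003, 0.069, 0, -1, 0, 0.003, 0.069, 0, -1])

```text
clock: 6.9
tool_pos: [0.4981, -0.1329, 0.0944]
orientation: [-2.958, -1.056, -0.005]
force: [3.7, 9.7, 6.1]
gripper_width: 0.127
grasp_force: 20.0
```

```bash
python3 s.py
```

```text
t 7.15 r 0.0300 ang 219.70 z 0.0945 xyaw 39.15 F_tool [ 9.34 -3.31 -5.63] sd [0.65 0.24 0.5 ] T_tool [0.529 1.577 0.053] j1 -4.65 w 0.127
```

Emit:
send_rows(plan=[0, 0.003, 0.069, 0, -1, 0, 0, 0, 0, 0])

```text
clock: 7.4
tool_pos: [0.4998, -0.1349, 0.0944]
orientation: [-2.91, -1.182, -0.005]
force: [3.7, 9.0, 6.7]
gripper_width: 0.125
grasp_force: 20.0
```

```bash
python3 s.py; python3 - <<'E'
from h import *
im=get_image("top")[170:270,235:375,::-1]
cv2.imwrite("pics/c2.png",cv2.convertScaleAbs(cv2.resize(im,None,fx=5.5,fy=5.5,interpolation=cv2.INTER_CUBIC),alpha=1.5))
E
```

```text
t 7.65 r 0.0301 ang 224.14 z 0.0944 xyaw 44.15 F_tool [ 8.97 -3.32 -6.18] sd [0.31 0.47 0.38] T_tool [0.56  1.579 0.049] j1 -4.88 w 0.121
```

View pics/c2.png

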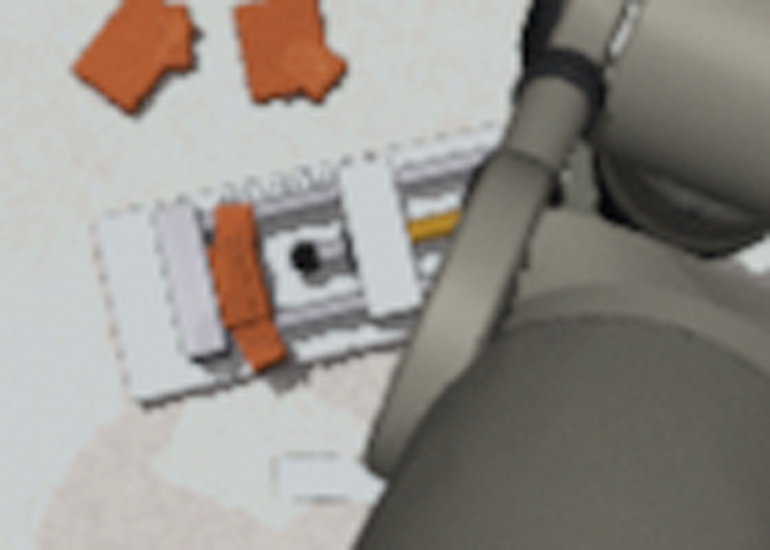

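The jaw is back about 16 mm and the foot tip, now at crop (300,257), is well clear of the sherd at (250,285). That is a gap of roughly 10–12 mm, and the sherd hasn't moved. Next I wind in.

Emit:
send_rows(plan=[0, 0.003, -0.069, 0, 1, 0, 0.003, -0.069, 0, 1, 0, 0.003, -0.069, 0, 1, 0, 0.003, -0.069, 0, 1, 0, 0.003, -0.069, 0, 1])

```text
clock: 8.32
tool_pos: [0.4935, -0.1254, 0.0946]
orientation: [3.095, 0.519, 0.007]
force: [5.2, -2.2, 1.5]
gripper_width: 0.128
grasp_force: 20.0
```

```bash
python3 s.py
```

```text
t 8.575 r 0.0302 ang 201.81 z 0.0945 xyaw 19.19 F_tool [ 5.02  1.52 -2.78] sd [0.65 0.62 0.23] T_tool [-0.228  0.816 -0.109] j1 -0.94 w 0.122
```

Emit:
send_rows(plan=[0, 0.003, -0.069, 0, 1, 0, 0.003, -0.069, 0, 1, 0, 0.003, -0.069, 0, 1, 0, 0.003, -0.069, 0, 1, 0, 0.003, -0.069, 0, 1])

```text
clock: 9.2
tool_pos: [0.491, -0.1121, 0.0946]
orientation: [3.135, -0.163, 0.005]
force: [0.9, -4.0, 5.7]
gripper_width: 0.124
grasp_force: 20.0
```

```bash
python3 s.py
```

```text
t 9.45 r 0.0305 ang 176.05 z 0.0946 xyaw -5.80 F_tool [ 1.99  1.26 -5.3 ] sd [0.53 0.19 0.32] T_tool [-0.19   0.292 -0.116] j1 0.42 w 0.123
```

Emit:
send_rows(plan=[0, 0.003, -0.069, 0, 1, 0, 0.003, -0.069, 0, 1, 0, 0, 0, 0, 0])

```text
clock: 9.82
tool_pos: [0.4916, -0.1065, 0.0946]
orientation: [3.11, -0.433, 0.004]
force: [0.2, -1.4, 6.1]
gripper_width: 0.124
grasp_force: 20.0
```

```bash
python3 s.py;python3 - <<'E'
from h import *
im=get_image("top")[170:270,235:375,::-1]
cv2.imwrite("pics/c3.png",cv2.convertScaleAbs(cv2.resize(im,None,fx=5.5,fy=5.5,interpolation=cv2.INTER_CUBIC),alpha=1.5))
E
```

```text
t 10.075 r 0.0307 ang 165.98 z 0.0946 xyaw -15.80 F_tool [ 0.45  2.02 -6.45] sd [0.34 0.36 0.43] T_tool [-0.306  0.092 -0.073] j1 0.96 w 0.126
```

View pics/c3.png

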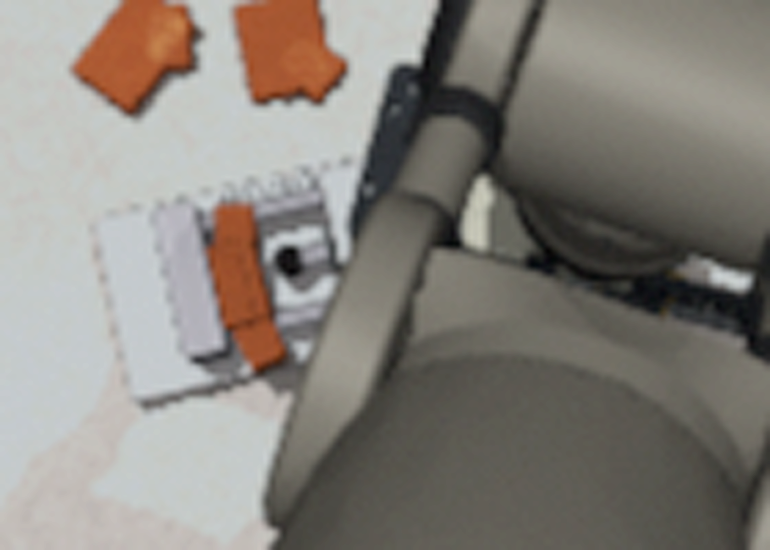

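Foot tip is now at crop (289,260), with about 7 mm still to go to the sherd. To get a cleaner feel, I'll open slightly so that only one finger pushes the pin. Then I zero the force while free.

Emit:
send_rows(plan=[0.22, 0, 0, 0, 0, 0.22, 0, 0, 0, 0, 0.22, 0, 0, 0, 0, 0.22, 0, 0, 0, 0], grip_force=40)

```text
clock: 10.62
tool_pos: [0.4907, -0.1055, 0.0933]
orientation: [-3.112, 0.43, 0.001]
force: [0.3, 0.9, -0.6]
gripper_width: 0.221
grasp_force: 0.0
```

```bash
python3 s.py
```

```text
t 10.875 r 0.0317 ang 164.70 z 0.0934 xyaw -15.73 F_tool [ 0.23 -0.09 -0.19] sd [0.24 0.51 0.6 ] T_tool [ 0.051 -0.034  0.005] j1 0.00 w 0.218
```

Emit:
send_rows(plan=[0.22, 0, -0.05, 0, 0, 0.22, 0, -0.04, 0, 0, 0.22, 0.003, -0.069, 0, 1, 0.22, 0, -0.014, 0, 0.2, 0.22, 0, -0.014, 0, 0.2])

```text
clock: 11.5
tool_pos: [0.4932, -0.0999, 0.0936]
orientation: [3.077, -0.618, 0.001]
force: [-1.3, -8.3, -1.2]
gripper_width: 0.222
grasp_force: 4.1
```

```bash
python3 s.py
```

```text
t 11.75 r 0.0315 ang 153.59 z 0.0936 xyaw -22.70 F_tool [1.72 7.52 1.13] sd [0.46 0.68 0.39] T_tool [-1.233  0.229 -0.011] j1 3.96 w 0.219
```

Emit:
send_rows(plan=[0.22, 0, -0.014, 0, 0.2, 0.22, 0, -0.014, 0, 0.2, 0.22, 0, -0.014, 0, 0.2])

```text
clock: 12.12
tool_pos: [0.4938, -0.0985, 0.0936]
orientation: [3.06, -0.699, 0.001]
force: [-1.9, -7.8, -1.9]
gripper_width: 0.219
grasp_force: 4.1
```

```bash
python3 s.py
```

```text
t 12.375 r 0.0316 ang 150.61 z 0.0936 xyaw -25.70 F_tool [2.05 7.52 1.2 ] sd [0.28 0.47 0.21] T_tool [-1.223  0.27  -0.022] j1 3.98 w 0.221
```

Emit:
send_rows(plan=[0.22, 0, -0.014, 0, 0.2, 0.22, 0, -0.014, 0, 0.2, 0.22, 0, -0.014, 0, 0.2])

```text
clock: 12.75
tool_pos: [0.4946, -0.097, 0.0936]
orientation: [3.041, -0.779, 0.001]
force: [-1.5, -8.5, -0.9]
gripper_width: 0.22
grasp_force: 4.0
```

```bash
python3 s.py
```

```text
t 13.0 r 0.0317 ang 147.57 z 0.0935 xyaw -28.70 F_tool [2.69 7.19 0.86] sd [0.16 0.32 0.26] T_tool [-1.188  0.368 -0.031] j1 3.97 w 0.224
```

Clean baseline of about 7.5 N (Tx ≈ −1.21). I continue in 2° steps.

Emit:
send_rows(plan=[0.22, 0, -0.014, 0, 0.2, 0.22, 0, -0.014, 0, 0.2])

```text
clock: 13.25
tool_pos: [0.4951, -0.096, 0.0935]
orientation: [3.027, -0.832, 0.001]
force: [-1.6, -8.4, -1.6]
gripper_width: 0.223
grasp_force: 4.0
```

```bash
python3 s.py
```

```text
t 13.5 r 0.0318 ang 145.56 z 0.0936 xyaw -30.69 F_tool [2.96 7.19 1.23] sd [0.31 0.27 0.37] T_tool [-1.176  0.413 -0.016] j1 3.97 w 0.221
```

Emit:
send_rows(plan=[0.22, 0, -0.014, 0, 0.2, 0.22, 0, -0.014, 0, 0.2])

```text
clock: 13.75
tool_pos: [0.4957, -0.095, 0.0935]
orientation: [3.012, -0.884, 0.001]
force: [-1.9, -8.3, -0.6]
gripper_width: 0.223
grasp_force: 3.9
```

```bash
python3 s.py
```

```text
t 14.0 r 0.0319 ang 143.58 z 0.0935 xyaw -32.69 F_tool [3.31 7.22 1.01] sd [0.21 0.55 0.31] T_tool [-1.195  0.427 -0.025] j1 3.98 w 0.220
```

Emit:
send_rows(plan=[0.22, 0, -0.014, 0, 0.2, 0.22, 0, -0.014, 0, 0.2])

```text
clock: 14.25
tool_pos: [0.4963, -0.0941, 0.0935]
orientation: [2.996, -0.937, 0.001]
force: [-0.7, -8.5, -1.3]
gripper_width: 0.221
grasp_force: 3.8
```

```bash
python3 s.py
```

```text
t 14.5 r 0.0320 ang 141.59 z 0.0935 xyaw -34.69 F_tool [2.9  7.11 1.08] sd [0.59 0.49 0.49] T_tool [-1.139  0.497 -0.049] j1 3.99 w 0.225
```

```bash
cat >> s.py <<'E'
def tau():
    S=[]
    for i in range(5):
        get_image("wrist");S.append(telemetry.get_state())
    av=lambda k:np.mean([s[k] for s in S],axis=0)
    M=R.from_rotvec(S[-1]["orientation"]).as_matrix()
    q=(av("tool_pos")+M@[0,.0041,0]-[.5214,-.1139,0])[:2]; F=M.T@av("force");T=M.T@av("wrist_torque")
    g=M@[T[1]/.163,-T[0]/.163,0]; f=M@F; q=q/np.linalg.norm(q)*.032
    print("pin %.2f r tau_F %.4f tau_T %.4f"%(np.degrees(np.arctan2(q[1],q[0]))%360,q[0]*f[1]-q[1]*f[0],q[0]*g[1]-q[1]*g[0]))
E
sed -i 's/^show()$//' s.py; echo 'show();tau()' >> s.py; python3 s.py
```

```text
t 14.75 r 0.0320 ang 141.58 z 0.0935 xyaw -34.70 F_tool [4.11 7.01 1.42] sd [0.44 0.39 0.58] T_tool [-1.167  0.5   -0.04 ] j1 4.01 w 0.219
pin 148.92 r tau_F 0.2453 tau_T 0.2334
```

Emit:
send_rows(plan=[0.22, 0, -0.014, 0, 0.2, 0.22, 0, -0.014, 0, 0.2])

```text
clock: 15.25
tool_pos: [0.4969, -0.0932, 0.0935]
orientation: [2.979, -0.989, 0.001]
force: [-0.9, -9.3, -0.8]
gripper_width: 0.222
grasp_force: 3.8
```

```bash
python3 s.py
```

```text
t 15.5 r 0.0321 ang 139.59 z 0.0935 xyaw -36.70 F_tool [3.54 6.87 1.14] sd [0.34 0.33 0.52] T_tool [-1.121  0.535 -0.048] j1 4.01 w 0.220
pin 146.93 r tau_F 0.2325 tau_T 0.2246
```

Emit:
send_rows(plan=[0.22, 0, -0.014, 0, 0.2, 0.22, 0, -0.014, 0, 0.2])

```text
clock: 16.0
tool_pos: [0.4976, -0.0923, 0.0935]
orientation: [2.961, -1.041, 0.001]
force: [-1.5, -8.4, -1.4]
gripper_width: 0.223
grasp_force: 3.8
```

```bash
python3 s.py
```

```text
t 16.25 r 0.0322 ang 137.63 z 0.0935 xyaw -38.69 F_tool [3.67 6.97 1.21] sd [0.41 0.48 0.38] T_tool [-1.14   0.567 -0.054] j1 4.03 w 0.221
pin 144.93 r tau_F 0.2265 tau_T 0.2266
```

Emit:
send_rows(plan=[0.22, 0, -0.014, 0, 0.2, 0.22, 0, -0.014, 0, 0.2])

```text
clock: 16.75
tool_pos: [0.4983, -0.0915, 0.0935]
orientation: [2.943, -1.092, 0.001]
force: [-1.4, -7.6, -1.9]
gripper_width: 0.219
grasp_force: 3.7
```

```bash
python3 s.py
```

```text
t 17.0 r 0.0322 ang 135.67 z 0.0935 xyaw -40.69 F_tool [4.07 7.14 1.6 ] sd [0.51 0.56 0.32] T_tool [-1.122  0.611 -0.048] j1 4.06 w 0.220
pin 142.95 r tau_F 0.2285 tau_T 0.2250
```

Emit:
send_rows(plan=[0.22, 0, -0.014, 0, 0.2, 0.22, 0, -0.014, 0, 0.2])

```text
clock: 17.5
tool_pos: [0.499, -0.0906, 0.0935]
orientation: [2.923, -1.143, 0.001]
force: [-2.0, -9.5, -1.9]
gripper_width: 0.22
grasp_force: 3.7
```

```bash
python3 s.py
```

```text
t 17.75 r 0.0323 ang 133.70 z 0.0935 xyaw -42.70 F_tool [4.56 7.16 1.11] sd [0.61 0.35 0.36] T_tool [-1.087  0.656 -0.069] j1 4.09 w 0.221
pin 140.97 r tau_F 0.2200 tau_T 0.2196
```

Emit:
send_rows(plan=[0.22, 0, -0.014, 0, 0.2, 0.22, 0, -0.014, 0, 0.2])

```text
clock: 18.25
tool_pos: [0.4998, -0.0898, 0.0935]
orientation: [2.903, -1.194, 0.001]
force: [-1.3, -8.3, -1.4]
gripper_width: 0.218
grasp_force: 3.6
```

```bash
python3 s.py;python3 - <<'E'
from h import *
im=get_image("top")[170:270,235:375,::-1]
cv2.imwrite("pics/c4.png",cv2.convertScaleAbs(cv2.resize(im,None,fx=5.5,fy=5.5,interpolation=cv2.INTER_CUBIC),alpha=1.5))
E
```

```text
t 18.5 r 0.0324 ang 131.77 z 0.0935 xyaw -44.69 F_tool [4.56 6.79 1.33] sd [0.29 0.3  0.32] T_tool [-1.071  0.683 -0.074] j1 4.13 w 0.219
pin 139.00 r tau_F 0.2231 tau_T 0.2185
```

View pics/c4.png

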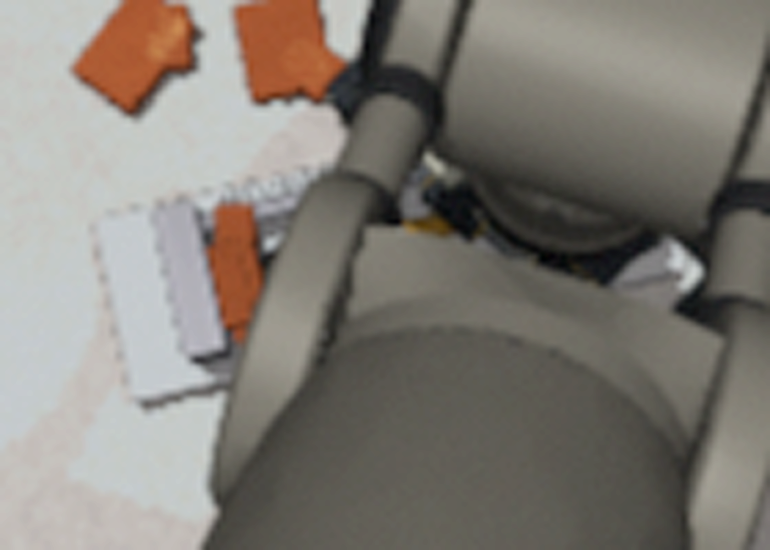

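The foot is now hidden behind the arm; the sherd at (237,270) is unmoved. I'm correcting the torque formula to use the contact point on the finger face, which includes the friction moment, and then continuing.

```bash
sed -i 's/\[0,.0041,0\]/[0,.0101,0]/; s/ q=q\/np.linalg.norm(q)\*.032//; s/^show();//' s.py; python3 s.py
```

```text
pin 149.36 r tau_F 0.2422 tau_T 0.2476
```

Emit:
send_rows(plan=[0.22, 0.002, -0.014, 0, 0.2, 0.22, 0.002, -0.014, 0, 0.2])

```text
clock: 19.3
tool_pos: [0.5006, -0.0891, 0.0935]
orientation: [2.882, -1.245, 0.001]
force: [-2.4, -7.9, -0.4]
gripper_width: 0.225
grasp_force: 3.6
```

```bash
python3 s.py
```

```text
pin 147.48 r tau_F 0.2594 tau_T 0.2542
```

Emit:
send_rows(plan=[0.22, 0.002, -0.014, 0, 0.2, 0.22, 0.002, -0.014, 0, 0.2])

```text
clock: 19.8
tool_pos: [0.5013, -0.0884, 0.0934]
orientation: [2.859, -1.295, 0.0]
force: [-2.4, -8.8, -0.7]
gripper_width: 0.221
grasp_force: 4.0
```

```bash
python3 s.py
```

```text
pin 145.75 r tau_F 0.2743 tau_T 0.2721
```

Emit:
send_rows(plan=[0.22, 0.002, -0.014, 0, 0.2, 0.22, 0.002, -0.014, 0, 0.2])

```text
clock: 20.3
tool_pos: [0.5021, -0.0879, 0.0935]
orientation: [2.836, -1.344, -0.0]
force: [-4.8, -8.8, -0.1]
gripper_width: 0.222
grasp_force: 4.3
```

```bash
python3 s.py
```

```text
pin 144.08 r tau_F 0.3117 tau_T 0.2969
```

```bash
python3 s.py;python3 s.py
```

```text
pin 144.08 r tau_F 0.2855 tau_T 0.2953
pin 144.09 r tau_F 0.3095 tau_T 0.2954
```

Emit:
send_rows(plan=[0.22, 0.002, -0.014, 0, 0.2, 0.22, 0, 0, 0, 0])

```text
clock: 21.3
tool_pos: [0.5024, -0.0876, 0.0934]
orientation: [2.824, -1.368, -0.0]
force: [-3.1, -9.4, -0.7]
gripper_width: 0.221
grasp_force: 4.3
```

```bash
python3 s.py;python3 s.py
```

```text
pin 143.30 r tau_F 0.3142 tau_T 0.3100
pin 143.27 r tau_F 0.3171 tau_T 0.3046
```

Emit:
send_rows(plan=[0.22, 0.001, -0.011, 0, 0.15, 0.22, 0, 0, 0, 0])

```text
clock: 22.05
tool_pos: [0.5027, -0.0874, 0.0934]
orientation: [2.815, -1.387, -0.001]
force: [-4.5, -9.0, -0.3]
gripper_width: 0.218
grasp_force: 4.4
```

```bash
python3 s.py;python3 s.py
```

```text
pin 142.67 r tau_F 0.3369 tau_T 0.3269
pin 142.68 r tau_F 0.3335 tau_T 0.3187
```

Torque rise is about 0.08 N m, which is roughly 7 N of nip, and the turn past contact agrees. Now I release by opening and lift straight up.

Emit:
send_rows(plan=[0.3, 0, 0, 0, 0, 0.4, 0, 0, 0, 0, 0.5, 0, 0, 0, 0, 0.5, 0, 0, 0, 0, 0.5, 0, 0, 0, 0])

```text
clock: 23.18
tool_pos: [0.5035, -0.0856, 0.0935]
orientation: [2.818, -1.389, 0.0]
force: [-0.3, 0.2, -0.5]
gripper_width: 0.5
grasp_force: 0.0
```

Emit:
send_rows(plan=[0.5, 0, 0, -0.3, 0, 0.5, 0, 0, -0.8, 0, 0.5, 0, 0, -0.9, 0, 0.5, 0, 0, -0.9, 0, 0.5, 0, 0, 0, 0])

```text
clock: 23.8
tool_pos: [0.505, -0.0862, 0.2132]
orientation: [-2.817, 1.388, -0.011]
force: [0.0, 0.1, -0.8]
gripper_width: 0.5
grasp_force: 0.0
```

Emit:
send_rows(plan=[0.5, -0.9, 0.6, -0.3, 0, 0.5, -0.9, 0.6, -0.3, 0, 0.5, -0.9, 0.6, -0.3, 0, 0.5, 0, 0.9, 0, 0, 0.5, 0, 0, 0, 0])

```text
clock: 24.42
tool_pos: [0.3505, -0.0661, 0.2455]
orientation: [2.816, -1.391, -0.0]
force: [1.2, 0.7, 0.1]
gripper_width: 0.496
grasp_force: 0.0
```

```bash
python3 - <<'E'
from h import *
im=get_image("top")[170:270,235:375,::-1];st=telemetry.get_state();print(st["clock"],st["tool_pos"],st["force"])
cv2.imwrite("pics/c5.png",cv2.convertScaleAbs(cv2.resize(im,None,fx=5.5,fy=5.5,interpolation=cv2.INTER_CUBIC),alpha=1.5))
E
```

```text
24.475 [ 0.35161418 -0.06597863  0.24557663] [-0.39193225 -0.1538911   0.64488208]
```

View pics/c5.png

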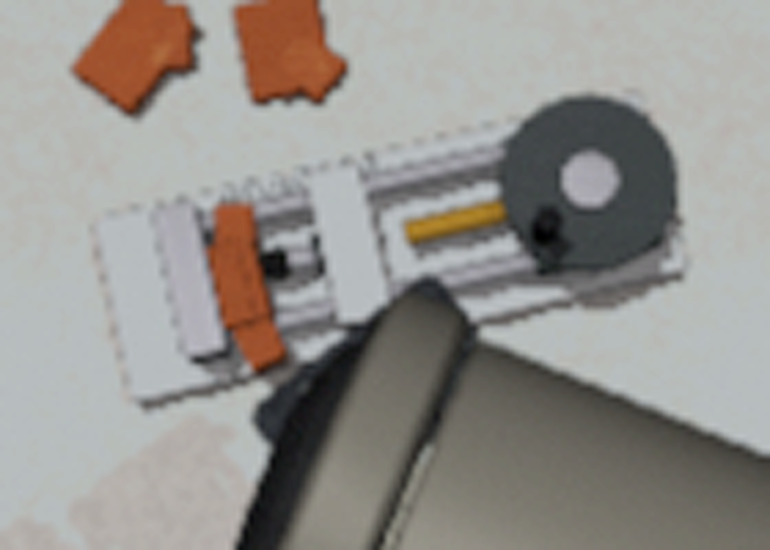

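The foot tip at (272,262) touches the sherd, which still stands against the anvil. The handle, at (547,225), is free, and the tiles are undisturbed. The jaw sits slightly further back than at the start, so the nip is lighter. I'm handing in the job.

```bash
python3 -c "
from workcell import job;print(job.finish_job())"
```

```text
the job is handed in; nothing more can be done
None
```

I wound the foot back about 10–12 mm clear of the sherd, then wound it in through the slack to a nip of about 7 N (estimated from the rise in torque at the handle). I finished on the winding-in movement, released the handle and handed the job in at about 24 s; the last picture showed the sherd and tiles in place.

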